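Seat the drain strainer and load the washing tray

TASK

Get the clock parts washing tray ready: slide the perforated brass strainer disc across the tin floor, keeping it down on the tin and pressing only lightly so as not to dent it, until it drops into the drain's seat and lies level and fully down, so that nothing small can be lost down the funnel. Then set the brass hour wheel down in the tray, flat on the tin beside the strainer with its pipe up, and let go. Leave the jar, the brush holder and the bezel where they are.

Things in the scene. Friction and masses are not known exactly. Their poses are not given: they have to be found in the camera images.
- tray: Fixed mahogany washing tray lined with tin, on four feet, turned up to 0.12 rad. Origin on the table under the tray's centre, z up. Inside 280 mm along x and 360 mm along y; walls 14 mm thick, with a moulding 16 mm wider all round outside. The tin floor lies 75 mm above the origin, the rim of the walls 115 mm (40 mm above the tin).
- drain (a point): Point fixed to the tray at the tin's level, 85 mm from the tray's centre towards its -y end. The tin lining is a loose pan: the drain's true centre lies up to 15 mm from this point along the tray's x and up to 15 mm along its y, unmeasured: see or feel it. Drain: a level round pocket in the tin, 103 mm wide, 4 mm deep, formed by a brass funnel's rim; in its flat bottom the mouth, 60 mm wide.
- strainer: Loose round flat cast brass disc, 100 mm wide, 8 mm thick, about 0.32 kg, pierced with small holes, plain in the middle, too wide to grip across. Starts flat on the tin in the tray's +y half. Origin: centre of its underside, z up; 75 mm above the tray's origin when on the tin, 71 mm when seated (its top then stands 4 mm above the tin).
- hour_wheel: Loose brass clock wheel, 70 mm over its teeth and 4 mm thick, about 0.12 kg, lying flat on the table to the left or right of the tray with its pipe up: a round pipe 14 mm across that rises from the middle to 42 mm above the underside (boss of 22 mm across up to 8 mm). Grip it by the pipe. Origin at the centre of its underside, z up along the pipe.
- bezel: Bystander: loose bronze ring, 150 mm across and 10 mm high, lying on the table on the other side of the tray from the hour wheel. Origin at the centre of its underside.
- jar: Bystander: green glass jar with a wooden lid, 72 mm across, 110 mm high, standing on the table far to one side. Origin at the centre of its underside.
- brush_holder: Bystander: nickel cup 72 mm across and 100 mm high with three brushes that stand up to 190 mm high, far to the other side. Origin at the centre of its underside.
- strainer_top (a point): Middle of the strainer's upper face. The tin is soapy (friction about 0.15): the disc follows a closed fingertip pressed here with 5 to 12 N. With its middle within about 12 mm of the drain's it tips, the side towards the drain's middle sinking into the pocket and the other edge staying on the tin; slid on towards the low side it drops in fully. The tin dents at over 20 N.
Not all that is in view belongs to the job. Of the things that look like the hour_wheel, take the one that is nearest to the robot's base at the start. Of the things like the strainer, leave any that is purple; of the rest the larger one is meant.

How it is judged:
On the way, in this order (a step that is already met when the one before it is completed fails the run):
1. the strainer lies fully down and level in the drain's seat (z of strainer in the frame of tray below 0.0722 m and angle between strainer's own z axis and vertical below 0.02 rad and horizontal distance between strainer and drain below 0.026 m), for 0.3 s.
2. the hour wheel, still held, is set down on the tin (within 4 mm) (contact force between the fingers and hour_wheel above 0.3 N and z of hour_wheel in the frame of tray between 0.07 and 0.079 m and x of hour_wheel in the frame of tray between -0.11 and 0.11 m and y of hour_wheel in the frame of tray between -0.15 and 0.15 m), for 0.05 s.
At the end, for the whole second after the job is handed in: The strainer lies released in the drain seat, level within 0.02 rad and at most 1.2 mm short of fully down; the hour wheel lies released and at rest, flat (0.05 rad) on the tin inside the tray, pipe up, not over the strainer (centres over 83 mm apart) (all of step 1 and z of hour_wheel in the frame of tray between 0.0735 and 0.0765 m and angle between hour_wheel's own z axis and vertical below 0.05 rad and x of hour_wheel in the frame of tray between -0.11 and 0.11 m and y of hour_wheel in the frame of tray between -0.15 and 0.15 m and horizontal distance between hour_wheel and strainer above 0.083 m and linear speed of each of hour_wheel, strainer below 0.02 m/s); the robot touches nothing.
It fails at once if the robot presses or pushes the strainer with more than 20 N, which would dent the tin (contact force between the arm and strainer above 20 N).
It fails at once if the strainer is lifted more than 20 mm off the tin or tipped up by more than 0.35 rad (z of strainer in the frame of tray above 0.095 m or angle between strainer's own z axis and vertical above 0.35 rad).
It fails at once if the jar, the brush holder or the bezel is moved more than 25 mm or tipped (distance of any of jar, brush_holder, bezel from where it was at the start of the episode above 0.025 m or angle between any of jar, brush_holder, bezel's own z axis and vertical above 0.3 rad).
It also fails if it takes over 69 s, if anything falls off the work surface, if the arm or the gripper's body presses on something with over 40 N, if the wrist force passes 120 N, or if a joint passes its speed limit or range.

ROBOT

A 7-joint arm with a two-finger parallel gripper is mounted at the origin on the work surface. World frame = base frame: x ahead of the robot, y to its left, z up, the work surface at z = 0. Lengths are in m, angles in rad, forces in N, time in s.
With the tool pointing down it reaches from about 0.375 to 0.925 m from the base axis. Payload 3.1 kg.
Tool frame: the origin (TCP) lies at the very end of the fingers, on their centre line; the grasp point (between the pads) lies 19 mm behind it (bot.grip_depth is the distance from the TCP to the grasp point, in m); z points along the fingers, y is the direction in which the jaws open and shut (so a half turn about z gives the same grasp; the last joint's range is limited). The gripper opens to 85 mm and grips with 20 to 120 N. Pads are 22 mm wide; open, the fingers measure 114 mm over their backs; the gripper's body (76 mm by 85 mm) begins 54 mm behind the grasp point. The pads swing forward as they close: fully open they stand 13 mm farther back than shut.
Start: joints at [1.239, 0.383, 0.044, 1.598, -0.018, 1.161, -0.05], TCP at [0.151, -0.632, 0.231] pointing down, gripper open.
Joint ranges: [-2.61, 2.61], [-0.41, 2.15], [-1.48, 1.57], [0, 2.5], [-1.57, 4.71], [0.05, 1.97], [-2.85, 2.85]. Speed limits (rad/s): [2.79, 2.79, 3.14, 3.14, 3.14, 3.14, 3.14].

INTERFACE

Orientations are given as a rotation vector (axis times angle).
In Python, from plant import get_obs, grab_frame, camera_model, workorder, bot gives the robot as it stands. The module is installed in compiled form; this text tells all that it offers.
- The arm moves only by the shell command python3 -m pendant 'ROWS'. ROWS is JSON, a list of rows, each an object with "linear": the shift along the tool's x, y, z in units of 0.02 m (1.0 is 0.02 m), a list of three; "delta_rot": the turn, a rotation vector about the tool's x, y, z in units of 0.08 rad (1.0 is 0.08 rad), a list of three; "jaw": the closure, from 0 (fully open) to 1 (shut). In form: [{"linear": [dx, dy, dz], "delta_rot": [rx, ry, rz], "jaw": jaw}, ...]. A call has 1 to 12 rows; each row shifts and turns the commanded pose from where the row before left it, along the tool's axes as they then stand; what a row does not reach is not made up. A row lasts 1/10 s, in which the tool goes at most 50 mm and 8.59 degrees, less where a joint would pass 70% of its speed; a pose out of reach is approached as far as the arm can. A call with a number of a shift or a turn outside -1 to 1 is refused whole. A call with a gripper value outside its range is refused whole. The fingers move at their own pace and stop on an object; the grip force is fixed at half the most. Time passes only in rows, so rows that do not move let the fingers close. It gives the time, the measured TCP pose, the force and the opening at its end, in the units of the state.
- get_obs(): the state, without advancing time (a new reading comes with each control period).
- grab_frame(name): name is "scene" or "top" or "wrist"; returns the picture (480x640x3 uint8, blue, green, red); there is no depth.
- camera_model(name): a dict with "fx", "fy", "cx", "cy" (pixels), "k1" (the pictures are not rectified: a ray, as slopes to the right and down, at radius r is drawn at 1 + k1 r^2 times it, then the intrinsics apply), "world_from_camera" (4x4, takes a point from camera to world coordinates). Camera axes: x right, y down, z forward; pixel columns grow to the right and rows downward; lengths in m; the calibration is good to about 2 mm. A picture is of the moment at which its call begins: read the wrist's pose just before it. camera_model takes no time and is no camera call; for the wrist camera it gives the pose at the moment of the call.
- workorder.close_job(): hands the job in, once; it reports no verdict.
The state is a dict: "time_s": time; "q": joint angles; "joint_vel": joint speeds; "joint_efforts": joint torques, N m; "ee_pos": TCP position; "tcp_rot": TCP orientation; "force": force on the tool from outside, world axes, zero at the start; "ft_torque": the same for the moment, N m; "width": opening from 0.0 (shut) to 1.0 (fully open).
Only numpy, scipy, OpenCV 4.12 (cv2) and the standard library are available. Lean on these libraries where they do the work, as an engineer would, in place of code of your own. Each camera call takes 0.05 s, during which the arm holds its last target. There are 200 camera calls.

## Working session

There is one attempt and no reset: what is moved stays moved. The work goes in short steps, Python scripts to look and compute and a shell command to move; the robot and the scene stay as the last step left them, time stands still between calls to the robot, and variables do not carry over. Pictures are saved under pics/ and viewed, about 8 in all and at most 12, crops included, and the job is handed in when it is done.

```bash
mkdir -p pics; cat > h.py <<'E'
import numpy as np, cv2
from plant import get_obs, grab_frame, camera_model
def ray(m,u,v):
    K=np.array([[m['fx'],0,m['cx']],[0,m['fy'],m['cy']],[0,0,1]])
    x=(u-m['cx'])/m['fx'];y=(v-m['cy'])/m['fy'];a,b=x,y
    for _ in range(30):
        s=1+m['k1']*(a*a+b*b);a,b=x/s,y/s
    T=np.array(m['world_from_camera']);return T[:3,3],T[:3,:3]@np.array([a,b,1.])
def atz(m,u,v,z):
    o,d=ray(m,u,v);return o+d*(z-o[2])/d[2]
def tri(l):
    A=np.zeros((3,3));B=np.zeros(3)
    for m,u,v in l:
        o,d=ray(m,u,v);d=d/np.linalg.norm(d);P=np.eye(3)-np.outer(d,d);A+=P;B+=P@o
    p=np.linalg.solve(A,B);return p
def proj(m,p):
    T=np.linalg.inv(np.array(m['world_from_camera']));c=T[:3,:3]@np.asarray(p)+T[:3,3]
    a,b=c[:2]/c[2];s=1+m['k1']*(a*a+b*b);return m['fx']*a*s+m['cx'],m['fy']*b*s+m['cy']
E
python3 - <<'E'
from h import *
np.set_printoptions(precision=4,suppress=True)
for n in['scene','top','wrist']:
    cv2.imwrite(f'pics/{n}0.png',grab_frame(n));m=camera_model(n);print(n,m)
print(get_obs())
E
```

```text
scene {'fx': 549.1704306058026, 'fy': 549.1704306058026, 'cx': 310.9189856031924, 'cy': 242.97454902318086, 'k1': 0.027434223947130753, 'world_from_camera': array([[ 0.7414,  0.5339, -0.4066,  1.2431],
       [ 0.671 , -0.5958,  0.4414, -0.6279],
       [-0.0066, -0.6   , -0.7999,  1.3556],
       [ 0.    ,  0.    ,  0.    ,  1.    ]])}
top {'fx': 476.28063826543115, 'fy': 476.28063826543115, 'cx': 315.66806333495964, 'cy': 235.08001392401198, 'k1': -0.03642054704907706, 'world_from_camera': array([[-0.022 , -0.9923,  0.1216,  0.4614],
       [-0.9996,  0.0238,  0.0135,  0.0482],
       [-0.0163, -0.1213, -0.9925,  1.1649],
       [ 0.    ,  0.    ,  0.    ,  1.    ]])}
wrist {'fx': 353.52597538601725, 'fy': 353.52597538601725, 'cx': 318.0101551441553, 'cy': 242.29311731651066, 'k1': -0.0557964281290154, 'world_from_camera': array([[ 0.2326, -0.9209, -0.3127,  0.231 ],
       [-0.9726, -0.2209, -0.0731, -0.6119],
       [-0.0018,  0.3212, -0.947 ,  0.3728],
       [ 0.    ,  0.    ,  0.    ,  1.    ]])}
{'time_s': 0.15, 'q': array([ 1.2392,  0.3837,  0.0438,  1.5992, -0.0179,  1.1612, -0.0499]), 'joint_vel': array([-0.0025, -0.0007, -0.0001, -0.0057,  0.0006, -0.0013,  0.001 ]), 'joint_efforts': array([  0.002 , -43.4053,   1.027 , -24.9981,   0.0108,   0.0073,
        -0.    ]), 'ee_pos': array([ 0.1504, -0.6316,  0.2301]), 'tcp_rot': array([-3.118 , -0.3663,  0.0006]), 'force': array([ 0.3093, -0.9197, -0.691 ]), 'ft_torque': array([0.0203, 0.0288, 0.0121]), 'width': 0.9984440592014927}
```

View pics/top0.png

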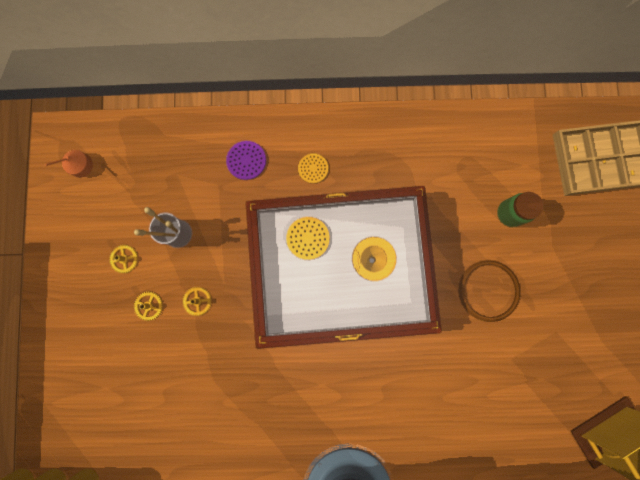

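View pics/scene0.png

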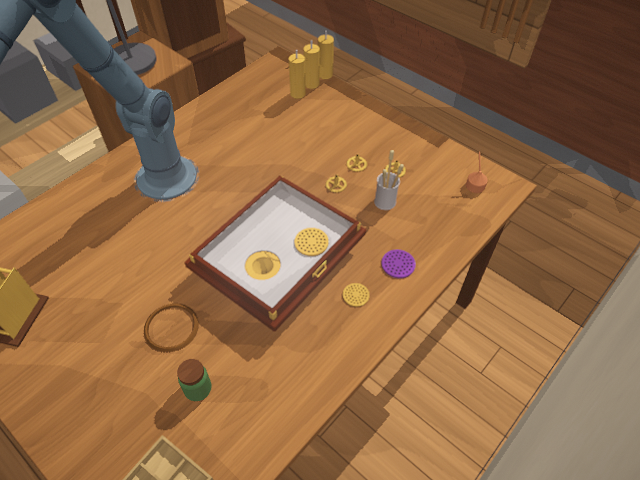

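Top picture: three brass wheels, at (124,259), (148,306) and (197,301). The last is nearest the base, which is at (345,470). The disc-like things are purple (246,160), small yellow (313,168) and the large yellow one in the tray (308,239), which is the one meant. The drain is at (374,259), the bezel at (490,291), the jar at (518,209) and the brush cup at (168,230). I'll enlarge to confirm.

```bash
python3 - <<'E'
from h import *
t=cv2.imread('pics/top0.png');s=cv2.imread('pics/scene0.png')
a=cv2.resize(t[180:360,100:450],None,fx=2.25,fy=2.25,interpolation=3)[:300*2,:788]
cv2.imwrite('pics/ctop.png',a)   # u=100+x/2.25 v=180+y/2.25
b=cv2.resize(s[140:330,180:420],None,fx=3.1,fy=3.1,interpolation=3)
cv2.imwrite('pics/cscene.png',b)
# yellow blobs
for n,i in(('top',t),('scene',s)):
    hsv=cv2.cvtColor(i,cv2.COLOR_BGR2HSV);mk=cv2.inRange(hsv,(20,120,120),(32,255,255))
    mk=cv2.morphologyEx(mk,cv2.MORPH_CLOSE,np.ones((3,3)))
    cs,_=cv2.findContours(mk,0,1)
    for c in cs:
        if cv2.contourArea(c)>150:print(n,cv2.contourArea(c),cv2.fitEllipse(cv2.convexHull(c)))
E
```

```text
top 269.5 ((147.6756591796875, 305.7503967285156), (27.438220977783203, 28.31557846069336), 17.277416229248047)
top 312.5 ((123.03336334228516, 258.5719299316406), (26.436426162719727, 27.99003028869629), 37.355472564697266)
top 1369.0 ((373.9912109375, 258.2314453125), (42.44599533081055, 42.67509460449219), 3.1746652126312256)
top 1352.0 ((307.39410400390625, 237.9734344482422), (41.72681427001953, 42.7858772277832), 102.40855407714844)
scene 431.5 ((355.6204833984375, 294.2626037597656), (22.29269027709961, 25.982646942138672), 99.79074096679688)
scene 1516.0 ((5.893845558166504, 301.25079345703125), (59.140586853027344, 67.83091735839844), 164.64505004882812)
scene 704.0 ((262.26513671875, 265.0800476074219), (27.342103958129883, 34.45592498779297), 83.43565368652344)
scene 660.5 ((311.1697692871094, 241.16168212890625), (26.633678436279297, 33.091800689697266), 89.12220764160156)
```

View pics/ctop.png

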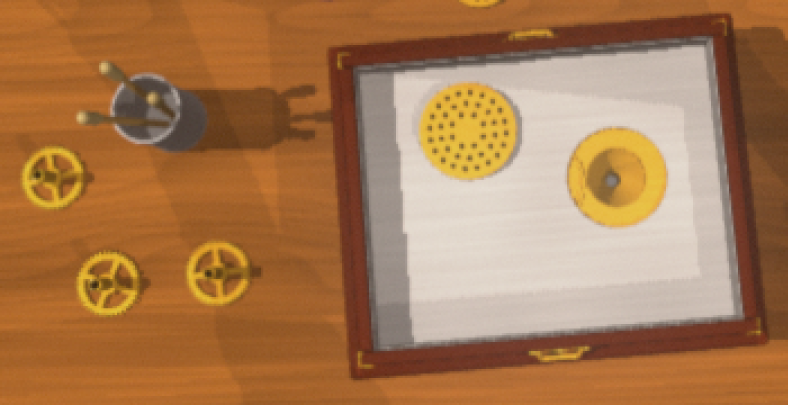

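View pics/cscene.png

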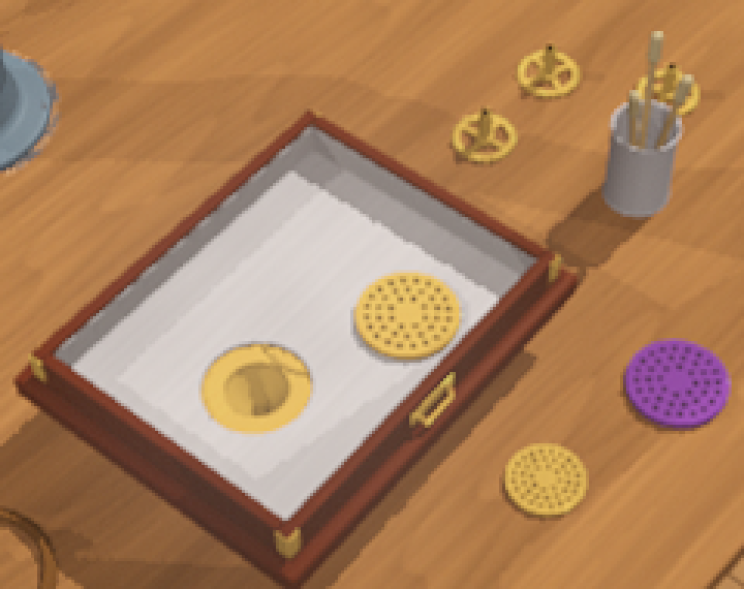

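```bash
python3 - <<'E'
from h import *
np.set_printoptions(precision=4,suppress=True)
T=camera_model('top');S=camera_model('scene')
f=lambda x,y:(100+x/2.25,180+y/2.25); g=lambda x,y:(180+x/3.1,140+y/3.1)
P={'whub':((209,274),(485,111)),'wring':((218,273),(485,138)),'str':((468,130),(408,314)),'drain':((617,177),(257,388)),
'c++':((354,68),(540,265)),'c+-':((712,38),(290,517)),'c--':((745,317),(52,360)),'c-+':((372,350),(313,127))}
for k,(a,b) in P.items():
    p=tri([(T,*f(*a)),(S,*g(*b))]);print(k,p,np.array(proj(T,p))-f(*a),np.array(proj(S,p))-g(*b))
print('ring z.004',atz(T,*f(218,273),.004),'pipe z.042',atz(T,*f(209,274),.042),atz(S,*g(485,111),.042))
print('str z.083',atz(T,307.5,238,.083),atz(S,311.3,241.2,.083));print('dr z.075',atz(T,374,258.4,.075),atz(S,262.4,265.1,.075))
C=[atz(T,*f(*P[k][0]),.115) for k in('c++','c+-','c--','c-+')]
C=np.array(C);c=C.mean(0);print('tray',c, [np.linalg.norm(C[i]-C[(i+1)%4]) for i in range(4)])
d=C[0]-C[1]+C[3]-C[2];print('yaw',np.arctan2(-d[0],d[1]))
o=get_obs();from scipy.spatial.transform import Rotation as R
print(R.from_rotvec(o['tcp_rot']).as_matrix())
E
```

```text
whub [0.4491 0.3588 0.0379] [-0.7366 -0.5505] [-0.6348  0.1674]
wring [ 0.4494  0.3606 -0.0052] [-0.6735 -0.5059] [-0.5931  0.1527]
str [0.5898 0.082  0.0772] [-0.5215 -0.4212] [-0.5209  0.0906]
drain [ 0.539  -0.0689  0.0687] [-0.63   -0.5188] [-0.6572  0.0499]
c++ [0.6539 0.1963 0.0975] [-0.8092 -0.6347] [-0.7706  0.2047]
c+- [ 0.6743 -0.163   0.11  ] [-1.392  -1.1166] [-1.5307  0.1375]
c-- [ 0.3968 -0.1854  0.1019] [-0.7083 -0.6035] [-0.7187 -0.0335]
c-+ [0.3726 0.1798 0.1012] [-0.5867 -0.491 ] [-0.5359  0.0659]
ring z.004 [0.4483 0.3565 0.004 ] pipe z.042 [0.4478 0.3559 0.042 ] [0.4527 0.3576 0.042 ]
str z.083 [0.5876 0.0818 0.083 ] [0.5928 0.0797 0.083 ]
dr z.075 [ 0.5379 -0.0692  0.075 ] [ 0.5425 -0.0711  0.075 ]
tray [0.5222 0.005  0.115 ] [np.float64(0.35766155490958323), np.float64(0.27509269850821116), np.float64(0.3615255532849205), np.float64(0.2769675458731438)]
yaw 0.06266268092414481
[[ 0.9728  0.2318 -0.0006]
 [ 0.2318 -0.9728  0.002 ]
 [-0.0001 -0.0021 -1.    ]]
```

Two-view results: strainer at about (0.590, 0.081), drain about (0.540, -0.070), wheel about (0.450, 0.358). The triangulated heights roughly agree with the text. Next I'll move over the tray and shut the jaws.

```bash
python3 -m pendant '[{"linear":[1,-1,0],"delta_rot":[0,0,0],"jaw":1},{"linear":[1,-1,0],"delta_rot":[0,0,0],"jaw":1},{"linear":[1,-1,0],"delta_rot":[0,0,0],"jaw":1},{"linear":[1,-1,0],"delta_rot":[0,0,0],"jaw":1},{"linear":[1,-1,0],"delta_rot":[0,0,0],"jaw":1},{"linear":[1,-1,0],"delta_rot":[0,0,0],"jaw":1},{"linear":[1,-1,0],"delta_rot":[0,0,0],"jaw":1},{"linear":[1,-1,0],"delta_rot":[0,0,0],"jaw":1},{"linear":[1,-1,0],"delta_rot":[0,0,0],"jaw":1},{"linear":[1,-1,0],"delta_rot":[0,0,0],"jaw":1},{"linear":[1,-1,0],"delta_rot":[0,0,0],"jaw":1},{"linear":[1,-1,0],"delta_rot":[0,0,0],"jaw":1}]'
python3 -m pendant '[{"linear":[1,-1,0],"delta_rot":[0,0,0],"jaw":1},{"linear":[1,-1,0],"delta_rot":[0,0,0],"jaw":1},{"linear":[1,-1,0],"delta_rot":[0,0,0],"jaw":1},{"linear":[1,-1,0],"delta_rot":[0,0,0],"jaw":1},{"linear":[1,-1,0],"delta_rot":[0,0,0],"jaw":1},{"linear":[1,-1,0],"delta_rot":[0,0,0],"jaw":1},{"linear":[1,-1,0],"delta_rot":[0,0,0],"jaw":1},{"linear":[1,-1,0],"delta_rot":[0,0,0],"jaw":1},{"linear":[0,0,0],"delta_rot":[0,0,1],"jaw":1},{"linear":[0,0,0],"delta_rot":[0,0,1],"jaw":1},{"linear":[0,0,0],"delta_rot":[0,0,0.93],"jaw":1},{"linear":[0,0,0],"delta_rot":[0,0,0],"jaw":1}]'
python3 - <<'E'
from h import *
import json
m=camera_model('wrist');cv2.imwrite('pics/w1.png',grab_frame('wrist'));np.save('w1.npy',m,allow_pickle=True)
o=get_obs();print(o)
E
```

```text
time_s: 1.35
ee_pos: [0.3287, -0.342, 0.231]
tcp_rot: [-3.12, -0.366, 0.001]
force: [0.8, 0.6, 0.3]
width: 0.002
time_s: 2.55
ee_pos: [0.4467, -0.1504, 0.231]
tcp_rot: [-3.141, 0.0, 0.001]
force: [0.5, 0.3, -0.3]
width: -0.0
{'time_s': 2.6, 'q': array([ 0.62374338,  0.06439507, -0.3972603 ,  1.9955873 ,  0.02805125,
        1.08735636, -1.35572355]), 'joint_vel': array([ 3.56788273e-03, -1.45868458e-03, -9.91809608e-06, -1.19813556e-03,
        1.94295981e-03, -1.15777963e-03,  7.44281869e-03]), 'joint_efforts': array([-6.65465277e-02, -2.58990598e+01, -5.53960148e-01, -2.41216385e+01,
        6.90641362e-03,  1.80442534e-03, -7.90585228e-02]), 'ee_pos': array([ 0.44674271, -0.15042501,  0.23103375]), 'tcp_rot': array([-3.14139913e+00, -1.42330117e-03,  8.67163478e-04]), 'force': array([ 0.55842762, -0.03926875, -0.15924618]), 'ft_torque': array([-0.01585469, -0.03268637, -0.0362842 ]), 'width': -0.0005812891460252038}
```

View pics/w1.png

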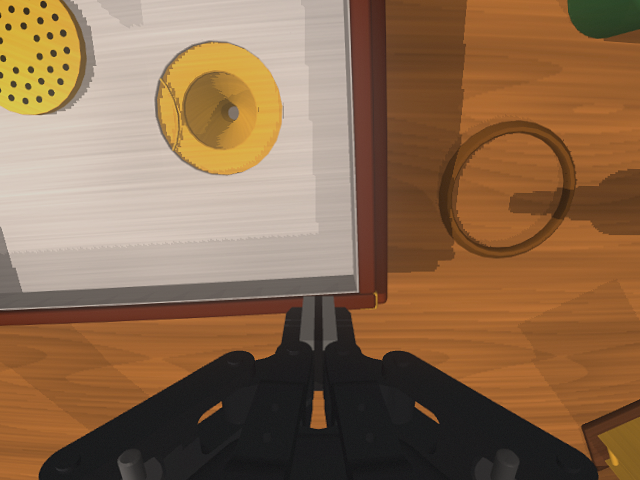

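```bash
python3 -m pendant '[{"linear":[0.4,-1,0],"delta_rot":[0,0,0],"jaw":1},{"linear":[0.4,-1,0],"delta_rot":[0,0,0],"jaw":1},{"linear":[0.4,-1,0],"delta_rot":[0,0,0],"jaw":1},{"linear":[0.4,-1,0],"delta_rot":[0,0,0],"jaw":1},{"linear":[0.4,-1,0],"delta_rot":[0,0,0],"jaw":1},{"linear":[0.4,-1,0],"delta_rot":[0,0,0],"jaw":1},{"linear":[0.4,-1,0],"delta_rot":[0,0,0],"jaw":1},{"linear":[0.4,-1,0],"delta_rot":[0,0,0],"jaw":1},{"linear":[0.4,-1,0],"delta_rot":[0,0,0],"jaw":1},{"linear":[0,0,0],"delta_rot":[0,0,0],"jaw":1},{"linear":[0,0,0],"delta_rot":[0,0,0],"jaw":1}]'
python3 - <<'E'
from h import *
m=camera_model('wrist');i=grab_frame('wrist');cv2.imwrite('pics/w2.png',i);np.save('w2.npy',m,allow_pickle=True)
for n in('w1','w2'):
    i=cv2.imread(f'pics/{n}.png');m=np.load(n+'.npy',allow_pickle=True).item()
    hsv=cv2.cvtColor(i,cv2.COLOR_BGR2HSV);mk=cv2.inRange(hsv,(18,110,80),(33,255,255))
    mk=cv2.morphologyEx(mk,cv2.MORPH_CLOSE,np.ones((5,5)))
    cs,_=cv2.findContours(mk,0,1)
    for c in cs:
        if cv2.contourArea(c)>2000:
            h=cv2.convexHull(c);print(n,cv2.contourArea(c),cv2.fitEllipse(h))
            for z in(.075,.083):
                q=np.array([atz(m,*p[0],z)[:2] for p in h],np.float32)
                print('  circle at z',z,cv2.fitEllipse(q))
E
```

```text
time_s: 3.7
ee_pos: [0.5189, 0.0293, 0.2311]
tcp_rot: [3.141, 0.002, -0.001]
force: [-0.2, -0.3, -0.3]
width: 0.002
w1 12535.0 ((219.24417114257812, 107.67499542236328), (122.36176300048828, 133.67318725585938), 156.9716033935547)
  circle at z 0.075 ((0.5394687056541443, -0.07025501877069473), (0.10005512833595276, 0.10070385038852692), 82.61766052246094)
  circle at z 0.083 ((0.5392043590545654, -0.07237900793552399), (0.09737396985292435, 0.09800530970096588), 82.6176528930664)
w1 8552.0 ((30.84571075439453, 52.65037536621094), (109.49223327636719, 126.80827331542969), 172.55308532714844)
  circle at z 0.075 ((0.5857558846473694, 0.08057935535907745), (0.0897856280207634, 0.100389264523983), 34.65329360961914)
  circle at z 0.083 ((0.5842511653900146, 0.0744134858250618), (0.08737964928150177, 0.0976991280913353), 34.6533203125)
w2 2448.5 ((36.504093170166016, 263.20550537109375), (56.73374938964844, 63.32200241088867), 109.7932357788086)
  circle at z 0.075 ((0.4780389368534088, 0.29699915647506714), (0.05520355701446533, 0.0685732290148735), 29.352643966674805)
  circle at z 0.083 ((0.48135295510292053, 0.2898545563220978), (0.05372469499707222, 0.06673622876405716), 29.352663040161133)
w2 10003.5 ((432.62646484375, 195.76234436035156), (108.31401062011719, 120.48546600341797), 44.543766021728516)
  circle at z 0.075 ((0.5402937531471252, -0.06908296048641205), (0.09911029785871506, 0.10050607472658157), 66.47024536132812)
  circle at z 0.083 ((0.5419400334358215, -0.06642058491706848), (0.09645522385835648, 0.09781363606452942), 66.47015380859375)
w2 12322.5 ((253.89987182617188, 135.67579650878906), (122.56354522705078, 129.8307342529297), 153.72496032714844)
  circle at z 0.075 ((0.5894885659217834, 0.08249250054359436), (0.1015089824795723, 0.10164859145879745), 85.38529205322266)
  circle at z 0.083 ((0.5898169279098511, 0.08109432458877563), (0.09878966212272644, 0.09892553836107254), 85.38834381103516)
```

View pics/w2.png

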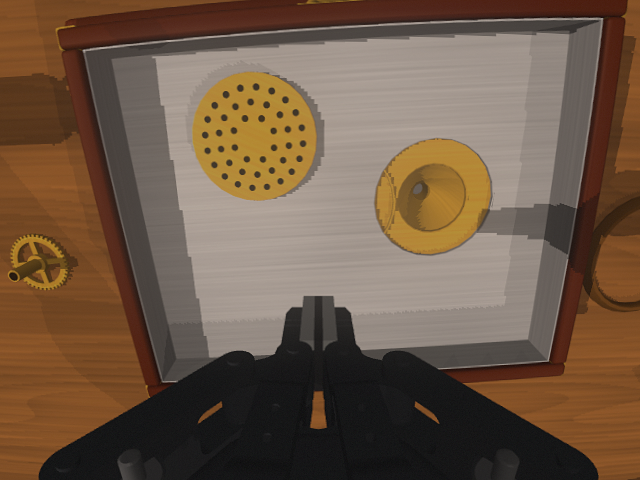

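Picture w2: strainer at (255,136), drain at (433,196), wheel at (38,263). Both wrist places agree on the drain (0.540,-0.070). The strainer is at (0.590,0.081). Now I'll go down over its middle.

```bash
python3 -m pendant '[{"linear":[0.71,-0.52,1],"delta_rot":[0,0,0],"jaw":1},{"linear":[0.71,-0.52,1],"delta_rot":[0,0,0],"jaw":1},{"linear":[0.71,-0.52,1],"delta_rot":[0,0,0],"jaw":1},{"linear":[0.71,-0.52,1],"delta_rot":[0,0,0],"jaw":1},{"linear":[0.71,-0.52,1],"delta_rot":[0,0,0],"jaw":1},{"linear":[0,0,1],"delta_rot":[0,0,0],"jaw":1},{"linear":[0,0,0.8],"delta_rot":[0,0,0],"jaw":1},{"linear":[0,0,0.1],"delta_rot":[0,0,0],"jaw":1},{"linear":[0,0,0.1],"delta_rot":[0,0,0],"jaw":1},{"linear":[0,0,0],"delta_rot":[0,0,0],"jaw":1},{"linear":[0,0,0],"delta_rot":[0,0,0],"jaw":1}]'
python3 -m pendant '[{"linear":[0,0,0.1],"delta_rot":[0,0,0],"jaw":1},{"linear":[0,0,0.1],"delta_rot":[0,0,0],"jaw":1},{"linear":[0,0,0],"delta_rot":[0,0,0],"jaw":1}]'
python3 -m pendant '[{"linear":[0,0,0.05],"delta_rot":[0,0,0],"jaw":1},{"linear":[0,0,0.05],"delta_rot":[0,0,0],"jaw":1},{"linear":[0,0,0],"delta_rot":[0,0,0],"jaw":1}]'
```

```text
time_s: 4.85
ee_pos: [0.591, 0.0812, 0.0925]
tcp_rot: [3.142, -0.002, 0.004]
force: [0.3, 0.1, -0.1]
width: -0.003
time_s: 5.15
ee_pos: [0.59, 0.0813, 0.0872]
tcp_rot: [3.141, -0.001, -0.0]
force: [-1.3, 0.2, -0.7]
width: -0.004
time_s: 5.45
ee_pos: [0.59, 0.0814, 0.085]
tcp_rot: [3.142, -0.001, -0.001]
force: [-0.9, -0.6, -0.8]
width: 0.005
```

```bash
for i in 1; do :; done; python3 -m pendant '[{"linear":[0,0,0.05],"delta_rot":[0,0,0],"jaw":1},{"linear":[0,0,0],"delta_rot":[0,0,0],"jaw":1}]'
python3 -m pendant '[{"linear":[0,0,0.05],"delta_rot":[0,0,0],"jaw":1},{"linear":[0,0,0],"delta_rot":[0,0,0],"jaw":1}]'
python3 -m pendant '[{"linear":[0,0,0.03],"delta_rot":[0,0,0],"jaw":1},{"linear":[0,0,0],"delta_rot":[0,0,0],"jaw":1}]'
```

```text
time_s: 5.65
ee_pos: [0.59, 0.0814, 0.0841]
tcp_rot: [3.142, -0.001, -0.0]
force: [0.4, -0.8, 0.4]
width: 0.0
time_s: 5.85
ee_pos: [0.5903, 0.0815, 0.0833]
tcp_rot: [-3.141, 0.001, -0.0]
force: [-0.1, 0.0, 0.0]
width: -0.001
time_s: 6.05
ee_pos: [0.5904, 0.0815, 0.0832]
tcp_rot: [3.141, -0.001, 0.001]
force: [-1.4, -0.6, 4.6]
width: -0.002
```

```bash
python3 -m pendant '[{"linear":[0,0,0.02],"delta_rot":[0,0,0],"jaw":1},{"linear":[0,0,0],"delta_rot":[0,0,0],"jaw":1}]'

```

```text
time_s: 6.25
ee_pos: [0.5908, 0.0816, 0.0832]
tcp_rot: [-3.142, 0.001, -0.002]
force: [0.0, -0.0, 5.6]
width: -0.003
```

```bash
python3 -m pendant '[{"linear":[0,0,0.02],"delta_rot":[0,0,0],"jaw":1},{"linear":[0,0,0],"delta_rot":[0,0,0],"jaw":1}]'
python3 -m pendant '[{"linear":[-0.04,0.12,0],"delta_rot":[0,0,0],"jaw":1},{"linear":[-0.04,0.12,0],"delta_rot":[0,0,0],"jaw":1},{"linear":[-0.08,0.24,0],"delta_rot":[0,0,0],"jaw":1},{"linear":[-0.08,0.24,0],"delta_rot":[0,0,0],"jaw":1}]'
```

```text
time_s: 6.45
ee_pos: [0.5911, 0.0817, 0.0832]
tcp_rot: [-3.142, 0.001, -0.003]
force: [-1.3, -0.9, 6.5]
width: 0.004
time_s: 6.85
ee_pos: [0.5869, 0.0681, 0.0832]
tcp_rot: [-3.14, -0.0, -0.006]
force: [0.4, -0.2, 6.2]
width: 0.0
```

```bash
python3 -m pendant '[{"linear":[-0.08,0.24,0.01],"delta_rot":[0,0,0],"jaw":1},{"linear":[-0.08,0.24,0.01],"delta_rot":[0,0,0],"jaw":1},{"linear":[-0.08,0.24,0],"delta_rot":[0,0,0],"jaw":1},{"linear":[-0.08,0.24,0],"delta_rot":[0,0,0],"jaw":1},{"linear":[-0.08,0.24,0],"delta_rot":[0,0,0],"jaw":1},{"linear":[-0.08,0.24,0],"delta_rot":[0,0,0],"jaw":1},{"linear":[0,0,0],"delta_rot":[0,0,0],"jaw":1}]'
python3 - <<'E'
from h import *
i=grab_frame('wrist');m=camera_model('wrist');cv2.imwrite('pics/w3.png',i)
hsv=cv2.cvtColor(i,cv2.COLOR_BGR2HSV);mk=cv2.inRange(hsv,(18,110,80),(33,255,255))
cs,_=cv2.findContours(cv2.morphologyEx(mk,cv2.MORPH_CLOSE,np.ones((5,5))),0,1)
print(get_obs()['ee_pos'],[(cv2.contourArea(c),cv2.boundingRect(c)) for c in cs if cv2.contourArea(c)>1000])
for p in ((.590-.05*.3,0.0812-.151*.3,.083),):print(proj(m,p))
E
```

```text
time_s: 7.55
ee_pos: [0.5775, 0.0378, 0.0832]
tcp_rot: [-3.142, 0.002, -0.006]
force: [-0.7, -0.3, 7.9]
width: 0.002
[0.57748793 0.03782008 0.08314511] [(18236.5, (429, 278, 183, 149)), (22571.0, (211, 204, 216, 157)), (3382.0, (298, 32, 190, 34))]
(np.float64(323.77619890925314), np.float64(318.0877882058991))
```

View pics/w3.png

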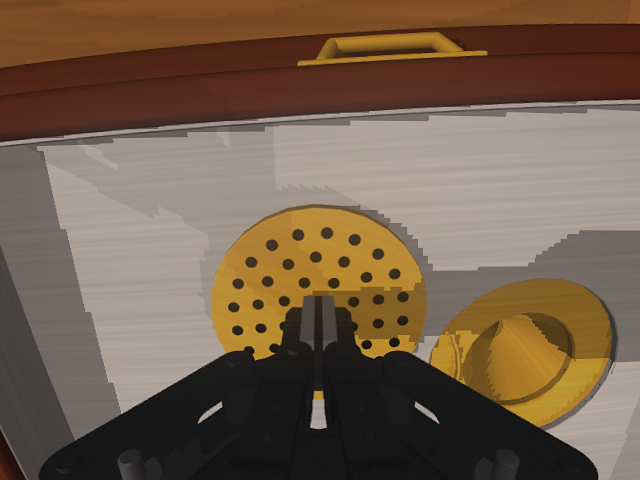

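```bash
python3 -m pendant '[{"linear":[-0.087,0.25,0],"delta_rot":[0,0,0],"jaw":1},{"linear":[-0.087,0.25,0],"delta_rot":[0,0,0],"jaw":1},{"linear":[-0.087,0.25,0],"delta_rot":[0,0,0],"jaw":1},{"linear":[-0.087,0.25,0],"delta_rot":[0,0,0],"jaw":1},{"linear":[-0.087,0.25,0],"delta_rot":[0,0,0],"jaw":1},{"linear":[-0.087,0.25,0],"delta_rot":[0,0,0],"jaw":1},{"linear":[-0.087,0.25,0],"delta_rot":[0,0,0],"jaw":1},{"linear":[-0.087,0.25,0],"delta_rot":[0,0,0],"jaw":1}]'
python3 -m pendant '[{"linear":[-0.087,0.25,0],"delta_rot":[0,0,0],"jaw":1},{"linear":[-0.087,0.25,0],"delta_rot":[0,0,0],"jaw":1},{"linear":[-0.087,0.25,0],"delta_rot":[0,0,0],"jaw":1},{"linear":[-0.087,0.25,0],"delta_rot":[0,0,0],"jaw":1},{"linear":[-0.087,0.25,0],"delta_rot":[0,0,0],"jaw":1},{"linear":[-0.087,0.25,0],"delta_rot":[0,0,0],"jaw":1},{"linear":[-0.087,0.25,0],"delta_rot":[0,0,0],"jaw":1},{"linear":[0,0,0],"delta_rot":[0,0,0],"jaw":1}]'
```

```text
time_s: 8.4
ee_pos: [0.5639, -0.001, 0.0831]
tcp_rot: [-3.14, 0.0, -0.007]
force: [1.0, 0.7, 7.6]
width: 0.003
time_s: 9.2
ee_pos: [0.5514, -0.0375, 0.0831]
tcp_rot: [3.141, -0.002, 0.006]
force: [0.0, -0.4, 8.6]
width: 0.001
```

```bash
python3 -m pendant '[{"linear":[-0.06,0.17,0],"delta_rot":[0,0,0],"jaw":1},{"linear":[-0.06,0.17,0],"delta_rot":[0,0,0],"jaw":1},{"linear":[-0.06,0.17,0],"delta_rot":[0,0,0],"jaw":1},{"linear":[-0.06,0.17,0],"delta_rot":[0,0,0],"jaw":1},{"linear":[-0.06,0.17,0],"delta_rot":[0,0,0],"jaw":1},{"linear":[0,0,0],"delta_rot":[0,0,0],"jaw":1}]'
python3 -m pendant '[{"linear":[-0.06,0.17,0],"delta_rot":[0,0,0],"jaw":1},{"linear":[0,0,0],"delta_rot":[0,0,0],"jaw":1}]'
python3 -m pendant '[{"linear":[-0.06,0.17,0],"delta_rot":[0,0,0],"jaw":1},{"linear":[0,0,0],"delta_rot":[0,0,0],"jaw":1}]'
python3 -m pendant '[{"linear":[-0.06,0.17,0],"delta_rot":[0,0,0],"jaw":1},{"linear":[0,0,0],"delta_rot":[0,0,0],"jaw":1}]'
```

```text
time_s: 9.8
ee_pos: [0.5454, -0.0541, 0.083]
tcp_rot: [3.142, -0.002, 0.006]
force: [0.2, 0.5, 7.4]
width: -0.004
time_s: 10.0
ee_pos: [0.5439, -0.0578, 0.0828]
tcp_rot: [3.141, -0.002, 0.005]
force: [-1.2, 0.6, 7.3]
width: 0.002
time_s: 10.2
ee_pos: [0.5423, -0.0616, 0.0825]
tcp_rot: [3.141, -0.002, 0.004]
force: [-0.7, -1.8, 6.7]
width: -0.003
time_s: 10.4
ee_pos: [0.5406, -0.0652, 0.082]
tcp_rot: [3.14, -0.003, 0.002]
force: [0.5, -1.1, 4.6]
width: -0.0
```

```bash
python3 -m pendant '[{"linear":[-0.05,0.15,0.03],"delta_rot":[0,0,0],"jaw":1},{"linear":[0,0,0],"delta_rot":[0,0,0],"jaw":1}]'
python3 -m pendant '[{"linear":[-0.03,0.1,0.03],"delta_rot":[0,0,0],"jaw":1},{"linear":[0,0,0],"delta_rot":[0,0,0],"jaw":1}]'
python3 -m pendant '[{"linear":[-0.03,0.1,0.03],"delta_rot":[0,0,0],"jaw":1},{"linear":[0,0,0],"delta_rot":[0,0,0],"jaw":1}]'
```

```text
time_s: 10.6
ee_pos: [0.5398, -0.0676, 0.0815]
tcp_rot: [3.141, -0.002, 0.003]
force: [1.5, -0.7, 5.1]
width: 0.002
time_s: 10.8
ee_pos: [0.5383, -0.0692, 0.0802]
tcp_rot: [3.142, -0.001, 0.0]
force: [-0.3, 0.3, -0.9]
width: 0.003
time_s: 11.0
ee_pos: [0.5371, -0.0711, 0.0792]
tcp_rot: [-3.141, 0.001, 0.002]
force: [-0.1, -0.3, 2.4]
width: 0.001
```

```bash
python3 -m pendant '[{"linear":[0,0,0.02],"delta_rot":[0,0,0],"jaw":1},{"linear":[0,0,0],"delta_rot":[0,0,0],"jaw":1}]'
python3 -m pendant '[{"linear":[0,0,-0.5],"delta_rot":[0,0,0],"jaw":1},{"linear":[0,0,-1],"delta_rot":[0,0,0],"jaw":1},{"linear":[-0.7,-0.9,-1],"delta_rot":[0,0,0],"jaw":1},{"linear":[-0.7,-0.9,-1],"delta_rot":[0,0,0],"jaw":1},{"linear":[-0.7,-0.9,-1],"delta_rot":[0,0,0],"jaw":1},{"linear":[-0.7,-0.9,-1],"delta_rot":[0,0,0],"jaw":1},{"linear":[-0.7,-0.9,-1],"delta_rot":[0,0,0],"jaw":1},{"linear":[0,0,0],"delta_rot":[0,0,0],"jaw":1}]'
python3 - <<'E'
from h import *
m=camera_model('wrist');i=grab_frame('wrist');cv2.imwrite('pics/w4.png',i)
hsv=cv2.cvtColor(i,cv2.COLOR_BGR2HSV);mk=cv2.inRange(hsv,(18,110,60),(33,255,255))
cs,_=cv2.findContours(cv2.morphologyEx(mk,cv2.MORPH_CLOSE,np.ones((5,5))),0,1)
for c in cs:
    if cv2.contourArea(c)>2000:
        h=cv2.convexHull(c);q=np.array([atz(m,*p[0],.079)[:2] for p in h],np.float32);print(cv2.boundingRect(c),cv2.fitEllipse(q))
print(get_obs()['ee_pos'])
E
```

```text
time_s: 11.2
ee_pos: [0.5372, -0.0711, 0.0792]
tcp_rot: [3.141, -0.001, -0.002]
force: [-1.5, -0.4, 4.4]
width: -0.0
time_s: 12.0
ee_pos: [0.4681, 0.0223, 0.2121]
tcp_rot: [3.141, 0.007, 0.008]
force: [0.8, 0.3, -0.4]
width: -0.0
(374, 70, 130, 135) ((0.5399572253227234, -0.06871414929628372), (0.09930027276277542, 0.09979234635829926), 147.98634338378906)
[0.46816032 0.02022663 0.21073078]
```

View pics/w4.png

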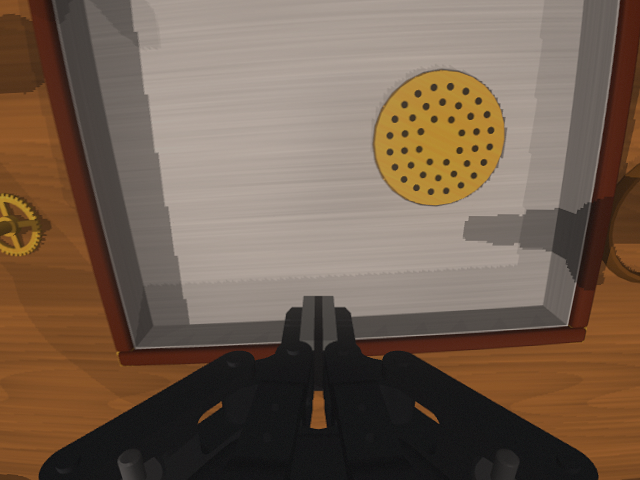

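Strainer is seated: the fingertip's contact height fell 4.0 mm (0.0832 to 0.0792), and the picture shows the disc round and centred at (440,138), world (0.540,-0.069). Next, the wheel.

```bash
python3 -m pendant '[{"linear":[-0.1,-1,0],"delta_rot":[0,0,0],"jaw":0},{"linear":[-0.1,-1,0],"delta_rot":[0,0,0],"jaw":0},{"linear":[-0.1,-1,0],"delta_rot":[0,0,0],"jaw":0},{"linear":[-0.1,-1,0],"delta_rot":[0,0,0],"jaw":0},{"linear":[-0.1,-1,0],"delta_rot":[0,0,0],"jaw":0},{"linear":[-0.1,-1,0],"delta_rot":[0,0,0],"jaw":0},{"linear":[-0.1,-1,0],"delta_rot":[0,0,0],"jaw":0},{"linear":[-0.1,-1,0],"delta_rot":[0,0,0],"jaw":0},{"linear":[-0.1,-1,0],"delta_rot":[0,0,0],"jaw":0},{"linear":[-0.1,-1,0],"delta_rot":[0,0,0],"jaw":0},{"linear":[-0.1,-1,0],"delta_rot":[0,0,0],"jaw":0},{"linear":[0,0,0],"delta_rot":[0,0,0],"jaw":0}]'
python3 - <<'E'
from h import *
m=camera_model('wrist');i=grab_frame('wrist');cv2.imwrite('pics/w5.png',i);np.save('w5.npy',m,allow_pickle=True)
print(get_obs()['ee_pos'],proj(m,(.45,.358,.042)))
T=camera_model('top');f=lambda x,y:(100+x/2.25,180+y/2.25)
for p,z in(((107,68),.19),((82,117),.17),((153,98),.19),((145,107),.1)):print(atz(T,*f(*p),z))
E
```

```text
time_s: 13.25
ee_pos: [0.4453, 0.2412, 0.2084]
tcp_rot: [-3.14, -0.005, 0.003]
force: [0.2, 0.1, -0.2]
width: 1.005
[0.44570694 0.2391782  0.20826758] (np.float64(190.12885993355775), np.float64(213.57662829742983))
[0.64180764 0.41299114 0.19      ]
[0.59905001 0.44347787 0.17      ]
[0.61243798 0.36908672 0.19      ]
[0.61737677 0.40675306 0.1       ]
```

View pics/w5.png

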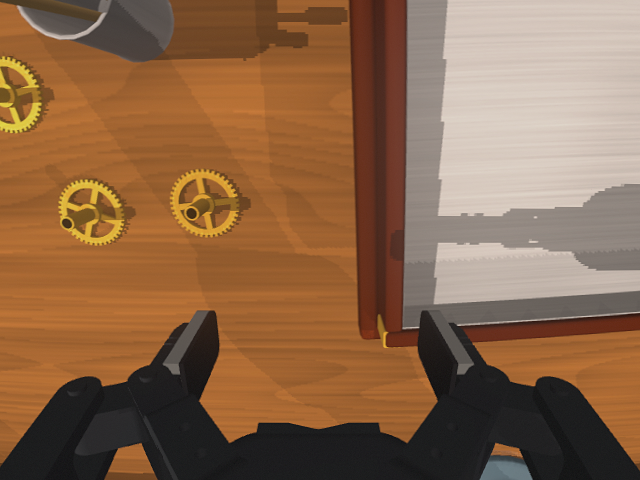

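Picture w5: the meant wheel has its pipe top at (193,213), 3 px from the prediction, and the other two are at (92,212) and (10,95). I'll move closer for the second view.

```bash
python3 -m pendant '[{"linear":[0,-1,0.4],"delta_rot":[0,0,0],"jaw":0},{"linear":[0,-1,0.4],"delta_rot":[0,0,0],"jaw":0},{"linear":[0,-1,0.4],"delta_rot":[0,0,0],"jaw":0},{"linear":[0,-1,0.4],"delta_rot":[0,0,0],"jaw":0},{"linear":[0,-1,0.4],"delta_rot":[0,0,0],"jaw":0},{"linear":[0,-0.8,0.4],"delta_rot":[0,0,0],"jaw":0},{"linear":[0,0,0],"delta_rot":[0,0,0],"jaw":0},{"linear":[0,0,0],"delta_rot":[0,0,0],"jaw":0}]'
python3 - <<'E'
from h import *
m=camera_model('wrist');i=grab_frame('wrist');cv2.imwrite('pics/w6.png',i);np.save('w6.npy',m,allow_pickle=True)
print(get_obs()['ee_pos'],get_obs()['tcp_rot'],proj(m,(.45,.358,.042)))
m5=np.load('w5.npy',allow_pickle=True).item()
j=cv2.imread('pics/w5.png')
a=cv2.resize(j[160:250,150:250],(400,360),interpolation=3)
u,v=proj(m,(.45,.358,.03));u,v=int(u),int(v);print(u,v)
b=cv2.resize(i[v-60:v+60,u-66:u+66],(396,360),interpolation=3)
cv2.imwrite('pics/c6.png',np.hstack([a,b]))
E
```

```text
time_s: 14.1
ee_pos: [0.4466, 0.3529, 0.1604]
tcp_rot: [3.139, -0.003, -0.002]
force: [-0.0, -0.1, -0.3]
width: 1.001
[0.44693585 0.35280534 0.16083674] [ 3.13951016e+00 -4.40446383e-03 -4.25732792e-04] (np.float64(311.9989665026136), np.float64(230.99184006117102))
312 226
```

View pics/c6.png

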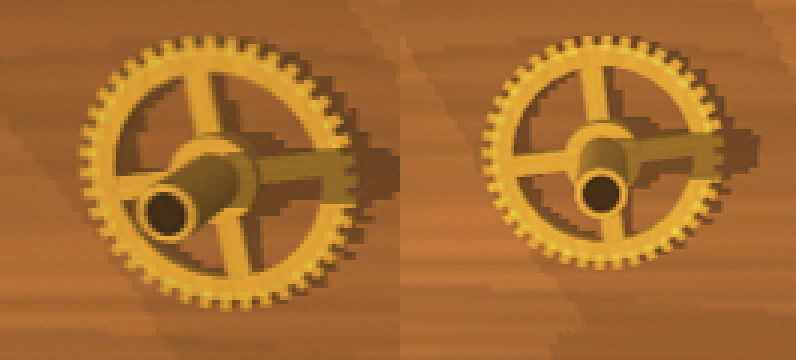

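```bash
python3 - <<'E'
from h import *
a=np.load('w5.npy',allow_pickle=True).item();b=np.load('w6.npy',allow_pickle=True).item()
print(tri([(a,192,213.2),(b,312.7,230.3)]),atz(b,312.7,230.3,.042),atz(a,192,213.2,.042))
E
python3 -m pendant '[{"linear":[0.16,-0.25,1],"delta_rot":[0,0,0],"jaw":0},{"linear":[0,0,1],"delta_rot":[0,0,0],"jaw":0},{"linear":[0,0,1],"delta_rot":[0,0,0],"jaw":0},{"linear":[0,0,1],"delta_rot":[0,0,0],"jaw":0},{"linear":[0,0,0],"delta_rot":[0,0,0],"jaw":0},{"linear":[0,0,0],"delta_rot":[0,0,0],"jaw":0}]'
```

```text
[0.44950392 0.35750363 0.03857674] [0.45055621 0.35745597 0.042     ] [0.45035246 0.35624198 0.042     ]
time_s: 14.75
ee_pos: [0.45, 0.3587, 0.0816]
tcp_rot: [3.141, -0.004, 0.0]
force: [-0.6, 0.6, 0.7]
width: 0.999
```

```bash
python3 -m pendant '[{"linear":[0,0.07,1],"delta_rot":[0,0,0],"jaw":0},{"linear":[0,0,1],"delta_rot":[0,0,0],"jaw":0},{"linear":[0,0,1],"delta_rot":[0,0,0],"jaw":0},{"linear":[0,0,0.35],"delta_rot":[0,0,0],"jaw":0},{"linear":[0,0,0],"delta_rot":[0,0,0],"jaw":0},{"linear":[0,0,0],"delta_rot":[0,0,0],"jaw":1},{"linear":[0,0,0],"delta_rot":[0,0,0],"jaw":1},{"linear":[0,0,0],"delta_rot":[0,0,0],"jaw":1},{"linear":[0,0,0],"delta_rot":[0,0,0],"jaw":1},{"linear":[0,0,0],"delta_rot":[0,0,0],"jaw":1},{"linear":[0,0,0],"delta_rot":[0,0,0],"jaw":1},{"linear":[0,0,0],"delta_rot":[0,0,0],"jaw":1}]'
```

```text
time_s: 15.95
ee_pos: [0.4495, 0.3588, 0.0148]
tcp_rot: [3.142, -0.001, 0.001]
force: [0.3, -1.2, 4.9]
width: 0.144
```

```bash
python3 -m pendant '[{"linear":[0,0,-0.3],"delta_rot":[0,0,0],"jaw":1},{"linear":[0,0,-0.7],"delta_rot":[0,0,0],"jaw":1},{"linear":[0,0,-1],"delta_rot":[0,0,0],"jaw":1},{"linear":[0,0,-1],"delta_rot":[0,0,0],"jaw":1},{"linear":[0,0,-1],"delta_rot":[0,0,0],"jaw":1},{"linear":[0,0,-1],"delta_rot":[0,0,0],"jaw":1},{"linear":[0,0,-1],"delta_rot":[0,0,0],"jaw":1},{"linear":[0,0,-1],"delta_rot":[0,0,0],"jaw":1},{"linear":[0,0,-1],"delta_rot":[0,0,0],"jaw":1},{"linear":[0,0,-1],"delta_rot":[0,0,0],"jaw":1},{"linear":[0,0,0],"delta_rot":[0,0,0],"jaw":1},{"linear":[0,0,0],"delta_rot":[0,0,0],"jaw":1}]'
python3 -m pendant '[{"linear":[0.1,0.5,0],"delta_rot":[0,0,0],"jaw":1},{"linear":[0.16,0.9,0],"delta_rot":[0,0,0],"jaw":1},{"linear":[0.16,0.9,0],"delta_rot":[0,0,0],"jaw":1},{"linear":[0.16,0.9,0],"delta_rot":[0,0,0],"jaw":1},{"linear":[0.16,0.9,0],"delta_rot":[0,0,0],"jaw":1},{"linear":[0.16,0.9,0],"delta_rot":[0,0,0],"jaw":1},{"linear":[0.16,0.9,0],"delta_rot":[0,0,0],"jaw":1},{"linear":[0.16,0.9,0],"delta_rot":[0,0,0],"jaw":1},{"linear":[0.16,0.9,0],"delta_rot":[0,0,0],"jaw":1},{"linear":[0.16,0.9,0],"delta_rot":[0,0,0],"jaw":1},{"linear":[0.16,0.9,0],"delta_rot":[0,0,0],"jaw":1},{"linear":[0.16,0.9,0],"delta_rot":[0,0,0],"jaw":1}]'
python3 -m pendant '[{"linear":[0.16,0.9,0],"delta_rot":[0,0,0],"jaw":1},{"linear":[0.16,0.9,0],"delta_rot":[0,0,0],"jaw":1},{"linear":[0.16,0.9,0],"delta_rot":[0,0,0],"jaw":1},{"linear":[0.16,0.9,0],"delta_rot":[0,0,0],"jaw":1},{"linear":[0.1,0.4,0],"delta_rot":[0,0,0],"jaw":1},{"linear":[0,0,0],"delta_rot":[0,0,0],"jaw":1},{"linear":[0,0,0],"delta_rot":[0,0,0],"jaw":1}]'
python3 - <<'E'
from h import *
cv2.imwrite('pics/w7.png',grab_frame('wrist'));o=get_obs();print(o['ee_pos'],o['force'],o['width'])
E
```

```text
time_s: 17.15
ee_pos: [0.4491, 0.3587, 0.1946]
tcp_rot: [-3.141, 0.0, -0.001]
force: [-0.9, 0.6, -2.2]
width: 0.145
time_s: 18.35
ee_pos: [0.4852, 0.1485, 0.1927]
tcp_rot: [3.141, -0.002, -0.005]
force: [-0.2, 0.5, -1.7]
width: 0.145
time_s: 19.05
ee_pos: [0.5005, 0.0712, 0.1938]
tcp_rot: [-3.141, 0.0, 0.002]
force: [-0.1, -0.3, -1.8]
width: 0.141
[0.50054187 0.0717798  0.1939795 ] [-0.10922496  0.7479137  -1.84733203] 0.13753210872414462
```

View pics/w7.png

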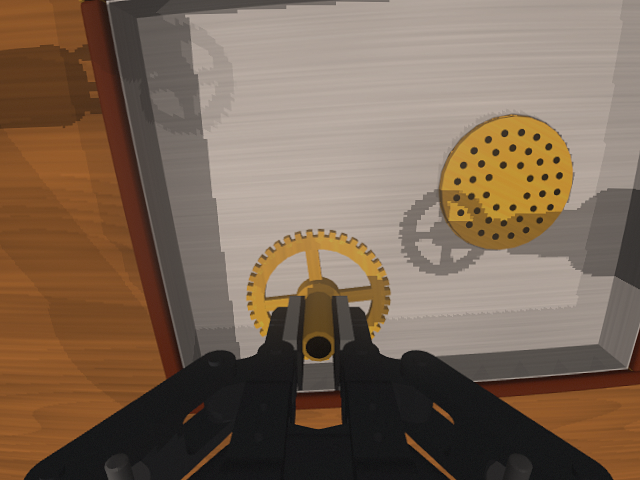

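The wheel is held level below the pads at (318,300), with the strainer seated at (508,182). Setting it down.

```bash
python3 -m pendant '[{"linear":[0,0,1],"delta_rot":[0,0,0],"jaw":1},{"linear":[0,0,1],"delta_rot":[0,0,0],"jaw":1},{"linear":[0,0,1],"delta_rot":[0,0,0],"jaw":1},{"linear":[0,0,1],"delta_rot":[0,0,0],"jaw":1},{"linear":[0,0,0.9],"delta_rot":[0,0,0],"jaw":1},{"linear":[0,0,0.1],"delta_rot":[0,0,0],"jaw":1},{"linear":[0,0,0],"delta_rot":[0,0,0],"jaw":1},{"linear":[0,0,0],"delta_rot":[0,0,0],"jaw":1}]'
python3 -m pendant '[{"linear":[0,0,0.1],"delta_rot":[0,0,0],"jaw":1},{"linear":[0,0,0.06],"delta_rot":[0,0,0],"jaw":1},{"linear":[0,0,0],"delta_rot":[0,0,0],"jaw":1}]'
python3 -m pendant '[{"linear":[0,0,0.05],"delta_rot":[0,0,0],"jaw":1},{"linear":[0,0,0],"delta_rot":[0,0,0],"jaw":1}]'
```

```text
time_s: 19.9
ee_pos: [0.502, 0.0716, 0.0953]
tcp_rot: [-3.141, -0.001, -0.003]
force: [0.6, 0.1, -1.1]
width: 0.142
time_s: 20.2
ee_pos: [0.5013, 0.0706, 0.0914]
tcp_rot: [3.141, -0.001, 0.001]
force: [0.2, -0.0, -0.7]
width: 0.141
time_s: 20.4
ee_pos: [0.501, 0.0705, 0.0901]
tcp_rot: [3.142, -0.001, -0.0]
force: [-1.0, -0.2, -1.1]
width: 0.141
```

```bash
python3 -m pendant '[{"linear":[0,0,0.03],"delta_rot":[0,0,0],"jaw":1},{"linear":[0,0,0],"delta_rot":[0,0,0],"jaw":1},{"linear":[0,0,0],"delta_rot":[0,0,0],"jaw":1}]'
python3 -m pendant '[{"linear":[0,0,0.03],"delta_rot":[0,0,0],"jaw":1},{"linear":[0,0,0],"delta_rot":[0,0,0],"jaw":1},{"linear":[0,0,0],"delta_rot":[0,0,0],"jaw":1}]'
```

```text
time_s: 20.7
ee_pos: [0.5013, 0.0707, 0.0898]
tcp_rot: [3.141, -0.001, 0.001]
force: [-0.6, -0.2, 0.9]
width: 0.138
time_s: 21.0
ee_pos: [0.5016, 0.0707, 0.0898]
tcp_rot: [3.141, -0.001, 0.001]
force: [-1.6, -0.2, 6.2]
width: 0.143
```

```bash
python3 -m pendant '[{"linear":[0,0,0],"delta_rot":[0,0,0],"jaw":0.5},{"linear":[0,0,0],"delta_rot":[0,0,0],"jaw":0},{"linear":[0,0,0],"delta_rot":[0,0,0],"jaw":0},{"linear":[0,0,0],"delta_rot":[0,0,0],"jaw":0},{"linear":[0,0,0],"delta_rot":[0,0,0],"jaw":0},{"linear":[0,0,-0.5],"delta_rot":[0,0,0],"jaw":0},{"linear":[0,0,-1],"delta_rot":[0,0,0],"jaw":0},{"linear":[0,0,-1],"delta_rot":[0,0,0],"jaw":0},{"linear":[0,0,-1],"delta_rot":[0,0,0],"jaw":0},{"linear":[-0.8,0,-1],"delta_rot":[0,0,0],"jaw":0},{"linear":[-0.8,0,-1],"delta_rot":[0,0,0],"jaw":0},{"linear":[-0.8,0,-1],"delta_rot":[0,0,0],"jaw":0}]'
python3 -m pendant '[{"linear":[-0.8,0,0],"delta_rot":[0,0,0],"jaw":0},{"linear":[0,0,0],"delta_rot":[0,0,0],"jaw":0},{"linear":[0,0,0],"delta_rot":[0,0,0],"jaw":0}]'
python3 - <<'E'
from h import *
a=camera_model('wrist');i=grab_frame('wrist');cv2.imwrite('pics/w8.png',i)
print(get_obs()['ee_pos'],get_obs()['force'],proj(a,(.5015,.0705,.117)),proj(a,(.5015,.0705,.079)))
E
```

```text
time_s: 22.2
ee_pos: [0.4525, 0.0711, 0.2203]
tcp_rot: [-3.141, -0.0, -0.001]
force: [0.7, 0.3, -0.4]
width: 1.0
time_s: 22.5
ee_pos: [0.4373, 0.0706, 0.2192]
tcp_rot: [3.141, -0.001, 0.002]
force: [0.3, -0.6, -0.7]
width: 1.0
[0.43753528 0.07058533 0.2190203 ] [ 0.06624006 -0.44895526  0.43409248] (np.float64(319.0698019257485), np.float64(152.16418264822914)) (np.float64(318.87535054336473), np.float64(148.41514435797103))
```

View pics/w8.png

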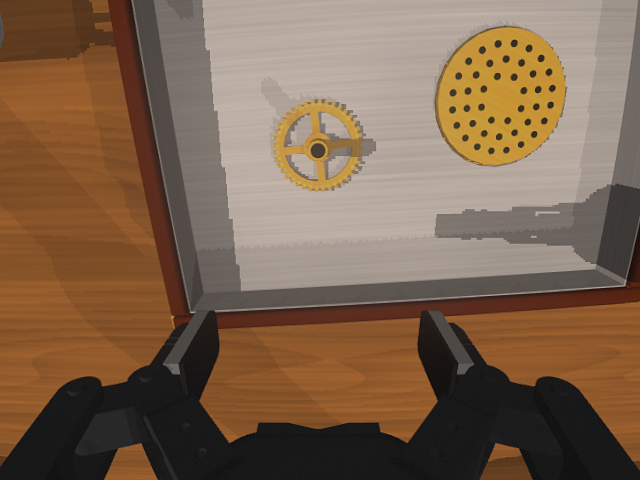

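The wheel stands flat with its pipe up at (318,148), clear of the strainer at (500,96). Both are released and the gripper is clear. Handing in.

```bash
python3 -c "
from plant import workorder
print(workorder.close_job())"
```

```text
the job is handed in; nothing more can be done
None
```

The strainer is seated in the drain, the hour wheel stands in the tray, and the job was handed in at about 22.5 s of the 69 s allowed; no verdict was reported.

- **Strainer:** I slid it under the closed fingertip at about 5–9 N. When it seated, the contact height dropped from 83.2 to 79.2 mm, which is the full 4 mm pocket depth. The picture afterwards puts its centre at (0.540, -0.069). That is within about 1 mm of the drain centre I measured, (0.540, -0.070). Its tilt was judged only from that contact drop and its round outline.
- **Hour wheel:** I took the nearest of the three by its pipe. It touched the tin at the expected height with about 6 N, still held, and I then let go. The last picture shows it flat with its pipe up at about (0.5015, 0.0705), roughly 145 mm from the strainer (over 83 mm needed).
- **Jar, brush holder and bezel:** I did not go near them, and no force reading suggested contact. I took no final picture to check their positions.
- **Measurements that disagreed:** heights triangulated from the top and scene cameras came out 4–9 mm low for most points, and 5–18 mm low for the tray's rim. The two wrist views put the pipe's top 3.4 mm low. I therefore set the heights by touch.

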